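Lock a vase blank in the engraving stand

TASK

Set the small copper vase with the wide round foot plate upright into the ring of the engraving stand, gently, so that its foot lies flat at the bottom. Then turn the stand's cam handle clockwise (seen from above), without forcing the bolt, until the sprung bolt drops into the cam's notch and its nose reaches over the vase's foot; stop there, because turning on lifts the bolt out again, and let go. Leave the other things on the bench where they are.

Things in the scene. Friction and masses are not known exactly. Their poses are not given: they have to be found in the camera images.
- vase: copper vase to be locked, loose, about 0.3 kg, 90 mm tall, round. From below: foot plate of diameter 64 mm, 6 mm thick, lower edge bevelled; stem 36 mm; belly 57 mm wide, 34 to 44 mm up; straight neck of diameter 38 mm from 55 mm up to the rim at 90 mm, where to hold it. Origin: centre of the underside; z up its axis. No other vase has a foot plate.
- seat (a point): centre of the floor of the ring on the fixed engraving stand, 12 mm above the bench. Ring: 67 mm inside, 86 mm outside, 6 mm high. The seated vase's origin is at this point, its foot plate flush with the ring. Axes are the stand's: z up, y from the cam axis to here, x across. The stand is a dark iron plate 104 x 250 x 12 mm (x, y, z).
- handle: black bar handle on the cam's upright shaft: 52 mm long, 14 mm thick, 30 mm high. Origin: the bar's centre, on the shaft's axis, 64 mm above the bench; x along the bar, z up. It is clamped on the shaft at any angle, so its direction does not tell where the notch is: from the start that is 0.3 to 1.5 rad clockwise. It stays where it is left.
- cam_top (a point): centre of the cam disc's top, on the shaft's axis, 39 mm above the bench, 130 mm from the seat along the stand's -y. Steel disc of radius 34 mm, one notch in its rim; turns with the handle. About 0.1 to 0.2 N m turns it while the roller rides on the rim. In the notch it is free over about 0.1 rad; then a ramp takes 0.2 to 0.5 N m and lifts the bolt out.
- bolt: flat aluminium sprung bolt, 18 mm wide, 7 mm thick, slides along the stand's y; its roller pin (6 mm thick, top 42 mm above the bench) bears on the cam's -y side with about 7 N. Origin: nose tip, underside, 20 mm above the bench. In the seat's axes the tip is at y = -34.5 mm with the roller on the rim (start), and at y = -29.5 mm, over the foot plate, when dropped into the notch.
- squat_vase: bystander: squat copper vase, 72 mm wide, 64 mm tall, no foot plate, origin at its underside, loose, not part of the job
- tall_vase: bystander: taller copper vase, 80 mm wide, 122 mm tall, no foot plate, origin at its underside, loose, not part of the job
- hammer: bystander: hammer about 220 mm long, lying, loose, not part of the job
- graver: bystander: wood-handled graver 150 mm long, lying beside the stand, loose, not part of the job
- pitch_puck: bystander: dark round puck 48 mm wide, 18 mm high, beside the stand, loose, not part of the job
- chock: bystander: stepped wooden block 50 x 90 x 55 mm, loose, not part of the job
- brush: bystander: brush about 180 mm long, lying, loose, not part of the job

How it is judged (in metres and radians):
On the way, in this order (a step that is already met when the one before it is completed fails the run):
1. the vase stands flat in the ring, the bolt still drawn back (horizontal distance between vase and seat below 0.004 m and z of vase in the frame of seat below 0.002 m and angle between vase's own z axis and vertical below 0.05 rad and y of bolt in the frame of seat below -0.0325 m), for 0.2 s.
2. the bolt has dropped into the cam's notch, over the vase's foot (horizontal distance between vase and seat below 0.004 m and z of vase in the frame of seat below 0.002 m and angle between vase's own z axis and vertical below 0.05 rad and y of bolt in the frame of seat above -0.0305 m), for 0.2 s.
At the end, for the whole second after the job is handed in: The vase stands upright in the ring (within 4 mm of its centre, within 2 mm of the floor, tilted less than 0.05 rad), at rest, and the bolt stays dropped in the notch, its nose less than 30.5 mm from the ring's centre (all of step 2 and linear speed of vase below 0.02 m/s and linear speed of bolt below 0.01 m/s); the robot touches nothing.
It fails at once if the bolt was forced (more than 25 N on it) (contact force between bolt and anything else above 25 N).
It fails at once if the vase was dropped or banged into the ring (faster than 0.6 m/s there) (horizontal distance between vase and seat below 0.03 m and z of vase in the frame of seat below 0.03 m and linear speed of vase above 0.6 m/s).
It fails at once if one of the other loose things was shifted by more than 40 mm (distance of any of squat_vase, tall_vase, hammer, graver, pitch_puck, chock, brush from where it was at the start of the episode above 0.04 m).
It also fails if it takes over 72 s, if anything falls off the work surface, if the arm or the gripper's body presses on something with over 40 N, if the wrist force passes 120 N, or if a joint passes its speed limit or range.

ROBOT

A 7-joint arm with a two-finger parallel gripper is mounted at the origin on the work surface. World frame = base frame: x ahead of the robot, y to its left, z up, the work surface at z = 0. Lengths are in m, angles in degrees, forces in N, time in s.
With the tool pointing down it reaches from about 0.4 to 0.85 m from the base axis. Payload 10.4 kg.
Tool frame: the origin (TCP) lies midway between the tips of the shut fingers; the grasp point (between the pads) lies 19 mm behind it (ctrl.pinch_z is the distance from the TCP to the grasp point, in m); y points along the fingers, z is the direction in which the jaws open and shut, and the axes are right-handed (so a half turn about y gives the same grasp; the last joint's range is limited). The gripper opens to 87 mm and grips with 3 to 60 N. Pads are 19 mm wide; open, the fingers measure 117 mm over their backs; the gripper's body (75 mm by 190 mm) begins 51 mm behind the grasp point.
Start: joints at [-1.295, 19.034, -3.707, 83.658, 1.238, 77.344, -5.071], TCP at [0.625, 0, 0.223] pointing down, gripper open.
Joint ranges: [-148.97, 148.97], [-28.65, 121.19], [-84.17, 76.75], [9.2, 138.47], [-72.65, 252.65], [3.7, 117.97], [-149.18, 149.18]. Speed limits (degrees/s): [127.2, 127.2, 159.86, 159.86, 180, 180, 180].

INTERFACE

Orientations are given as a 3x3 rotation matrix whose columns are the frame's x, y, z axes.
In Python, from station import ctrl, grab_frame, camera_info, job gives the robot as it stands.
- The arm moves only by the tool servo_tool, never from a script. Its argument "plan" is a list of rows, each a list of 3 entries, a list of its own where there are three numbers: the shift along the tool's x, y, z in mm, then the turn, a rotation vector about the tool's x, y, z in degrees, then the finger opening in mm, from 0 to 87. In form: [[[tx, ty, tz], [ax, ay, az], hand], ...]. A call has 1 to 20 rows; each row is the pose to reach, as a shift and turn from the pose commanded when the call began, along the tool's axes at that moment; what a row does not reach only later rows make up. A row lasts 1/10 s, in which the tool goes at most 50 mm and 8.59 degrees, less where a joint would pass 70% of its speed; a pose out of reach is approached as far as the arm can. A call with a gripper value outside its range is refused whole. The fingers move at their own pace and stop on an object; "grip_force" is the grip in N (left out, the last holds). Time passes only in rows, so rows that repeat a pose let the fingers close. It gives the time, the measured TCP pose, the force and the opening at its end, in the units of the state.
- ctrl.observe(): the state, without advancing time (a new reading comes with each control period).
- grab_frame(name): name is "scene" or "side" or "wrist"; returns the picture (384x512x3 uint8, red, green, blue); there is no depth.
- camera_info(name): a dict with "intrinsics" (3x3 intrinsics, pixels), "extrinsics" (4x4, takes a point from camera to world coordinates). Camera axes: x right, y down, z forward; pixel columns grow to the right and rows downward; lengths in m; the calibration is good to about 2 mm. A picture is of the moment at which its call begins: read the wrist's pose just before it. camera_info takes no time and is no camera call; for the wrist camera it gives the pose at the moment of the call.
- job.close_job(): hands the job in, once; it reports no verdict.
The state is a dict: "time": time; "joint_pos": joint angles; "joint_velocities": joint speeds; "joint_torque": joint torques, N m; "position": TCP position; "tcp_rot": TCP orientation; "force": force on the tool from outside, world axes, zero at the start; "torque": the same for the moment, N m; "width": opening from 0.0 (shut) to 1.0 (fully open).
Only numpy, scipy, OpenCV 4.12 (cv2) and the standard library are available. Lean on these libraries where they do the work, as an engineer would, in place of code of your own. Each camera call takes 0.05 s, during which the arm holds its last target.

## Working session

There is one attempt and no reset: what is moved stays moved. The work goes in short steps, Python scripts to look and compute and a tool call to move; the robot and the scene stay as the last step left them, time stands still between calls to the robot, and variables do not carry over. Pictures are saved under pics/ and viewed, and the job is handed in when it is done.

Besides the shell and the picture viewer there is one more tool, called after ">>>" by a JSON object that holds its "method" and its "body". servo_tool: Moves the arm, as the interface text tells. Its arguments: {"type":"object","properties":{"plan":{"type":"array"},"grip_force":{"type":"number"}},"required":["plan"]}

```bash
mkdir -p pics
python3 - <<'E'
from station import ctrl, grab_frame, camera_info, job
import cv2,numpy as np
print(ctrl.observe(), ctrl.pinch_z)
for n in("scene","side","wrist"):
    ci=camera_info(n);print(n,np.round(ci["intrinsics"],1).tolist(),np.round(ci["extrinsics"],3).tolist())
    cv2.imwrite(f"pics/{n}0.png",grab_frame(n)[:,:,::-1])
E
```

```text
{'time': 0.0, 'joint_pos': array([-1.29763626, 19.07202642, -3.70681407, 83.7064181 ,  1.2393137 ,
       77.34367015, -5.06905236]), 'joint_velocities': array([ 0.01625077,  0.12888744,  0.1074676 , -0.09706165,  0.01404607,
        0.02004865, -0.03465533]), 'joint_torque': array([-1.20520472e-04, -6.23245955e+01,  2.44190963e-02, -3.89891267e+01,
       -6.13984605e-02,  3.97891912e-02,  1.87085252e-04]), 'position': array([6.24606845e-01, 1.09169336e-05, 2.21749940e-01]), 'tcp_rot': array([[ 1.00608253e-04, -1.43157375e-03,  9.99998970e-01],
       [-9.99999990e-01, -9.79447360e-05,  1.00468140e-04],
       [ 9.78008076e-05, -9.99998971e-01, -1.43158359e-03]]), 'force': array([ 0.03761271, -0.08297104,  0.94412395]), 'torque': array([-0.01345434, -0.02036545, -0.03086527]), 'width': 1.0024709201876554} 0.0187
scene [[425.7, 0.0, 257.5], [0.0, 425.7, 189.0], [0.0, 0.0, 1.0]] [[0.431, 0.669, -0.606, 1.379], [0.902, -0.311, 0.299, -0.345], [0.011, -0.675, -0.737, 1.036], [0.0, 0.0, 0.0, 1.0]]
side [[371.6, 0.0, 257.1], [0.0, 371.6, 191.5], [0.0, 0.0, 1.0]] [[0.959, -0.145, 0.242, 0.325], [-0.282, -0.534, 0.797, -0.869], [0.013, -0.833, -0.553, 0.694], [0.0, 0.0, 0.0, 1.0]]
wrist [[344.7, 0.0, 256.8], [0.0, 344.7, 188.2], [0.0, 0.0, 1.0]] [[1.0, -0.0, -0.001, 0.625], [-0.0, -0.955, -0.296, 0.081], [-0.001, 0.296, -0.955, 0.385], [0.0, 0.0, 0.0, 1.0]]
```

View pics/scene0.png

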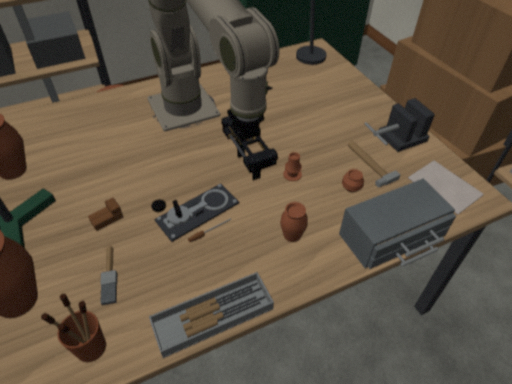

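View pics/side0.png

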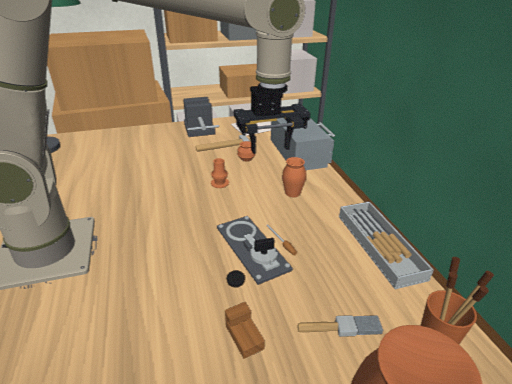

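View pics/wrist0.png

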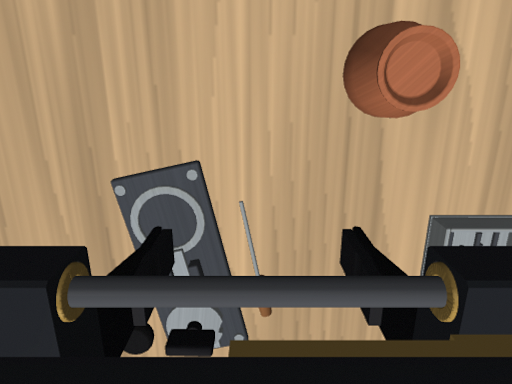

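```bash
cat > h.py <<'E'
import numpy as np,cv2
def ray(ci,u,v):
    K=np.array(ci["intrinsics"]);T=np.array(ci["extrinsics"])
    d=T[:3,:3]@np.linalg.solve(K,[u,v,1.]);return T[:3,3],d
def onz(ci,u,v,z):
    o,d=ray(ci,u,v);return (o+d*(z-o[2])/d[2])[:2]
def tri(l):
    A=0;b=0
    for ci,u,v in l:
        o,d=ray(ci,u,v);d=d/np.linalg.norm(d);P=np.eye(3)-np.outer(d,d);A=A+P;b=b+P@o
    return np.linalg.solve(A,b)
def proj(ci,p):
    K=np.array(ci["intrinsics"]);T=np.linalg.inv(np.array(ci["extrinsics"]));q=K@(T[:3,:3]@np.array(p)+T[:3,3]);return q[:2]/q[2]
E
python3 - <<'E'
from station import camera_info
from h import *
import cv2
S=camera_info("scene");D=camera_info("side");W=camera_info("wrist")
for c,u,v,z,n in[(S,292,177,0,'vase foot'),(D,220,184,0,'vase foot'),(S,294,156,.09,'rim'),(D,219,163,.09,'rim'),(S,215,200,.018,'ring'),(D,240,231,.018,'ring'),(W,167,221,.018,'ring'),(W,190,343,.079,'h'),(W,197,330,.039,'cam')]:
    print(n,onz(c,u,v,z))
for n,b in(("scene",(140,130,340,250)),("side",(190,140,320,290))):
    im=cv2.imread(f"pics/{n}0.png");x0,y0,x1,y1=b;cv2.imwrite(f"pics/{n}0c.png",cv2.resize(im[y0:y1,x0:x1],None,fx=4 ,fy=4,interpolation=2))
E
```

```text
vase foot [0.52767865 0.20483852]
vase foot [0.51678196 0.20995743]
rim [0.52090512 0.20864219]
rim [0.51485539 0.19812013]
ring [ 0.52869607 -0.07460091]
ring [ 0.51637016 -0.0762307 ]
ring [ 0.52195839 -0.07168423]
h [ 0.55297911 -0.18823192]
cam [ 0.55305344 -0.20444509]
```

View pics/scene0c.png

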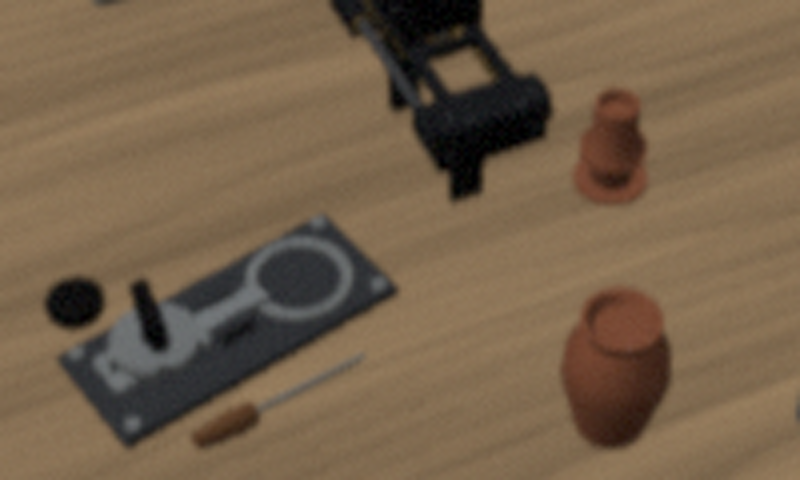

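View pics/side0c.png

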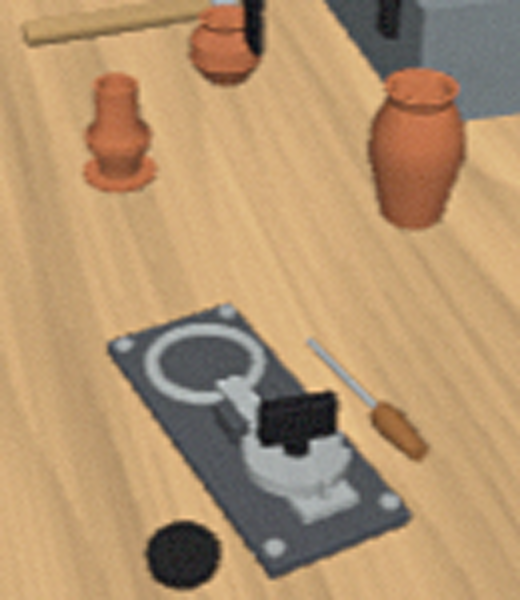

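>>> {"method": "servo_tool", "body": {"plan": [[[20, 0, -50], [0, 0, 0], 87], [[60, 0, -90], [0, 0, 0], 87], [[60, 0, -90], [0, 0, 0], 87], [[60, 0, -90], [0, 0, 0], 87], [[60, 0, -90], [0, 0, 0], 87]]}}

```text
time: 0.65
position: [0.5356, -0.0591, 0.2227]
tcp_rot: [[0.001, 0.001, 1.0], [-1.0, 0.0, 0.001], [-0.0, -1.0, 0.001]]
force: [-0.2, -0.1, 0.2]
width: 1.001
```

```bash
cat > look.py <<'E'
import sys,cv2,numpy as np,pickle
from station import ctrl,grab_frame,camera_info
n,name=sys.argv[1:3]
ci=camera_info(n);o=ctrl.observe();im=grab_frame(n)
cv2.imwrite(f"pics/{name}.png",im[:,:,::-1]);pickle.dump(ci,open(f"pics/{name}.pkl","wb"))
print(o["time"],o["position"].round(4),o["force"].round(1))
E
python3 look.py wrist w1
```

```text
0.65 [ 0.5356 -0.0591  0.2227] [-0.2 -0.1  0.2]
```

View pics/w1.png

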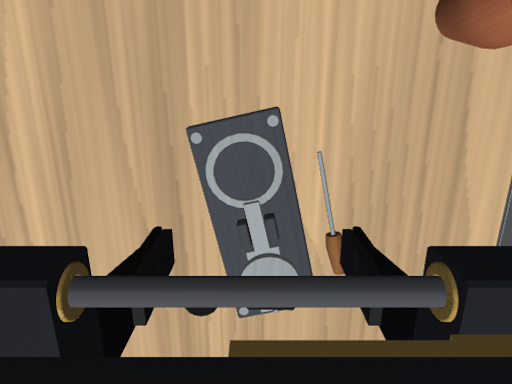

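>>> {"method": "servo_tool", "body": {"plan": [[[50, 0, 20], [0, 0, 0], 87], [[100, 0, 20], [0, 0, 0], 87], [[120, 0, 20], [0, 0, 0], 87], [[120, 0, 20], [0, 0, 0], 87], [[120, 0, 20], [0, 0, 0], 87], [[120, 0, 20], [0, 0, 0], 87]]}}

```text
time: 1.3
position: [0.5558, -0.1777, 0.2223]
tcp_rot: [[0.003, -0.0, 1.0], [-1.0, 0.001, 0.003], [-0.001, -1.0, -0.0]]
force: [-0.5, -0.6, 0.2]
width: 0.997
```

```bash
python3 look.py wrist w2
```

```text
1.3 [ 0.5558 -0.1777  0.2223] [-0.5 -0.6  0.2]
```

View pics/w2.png

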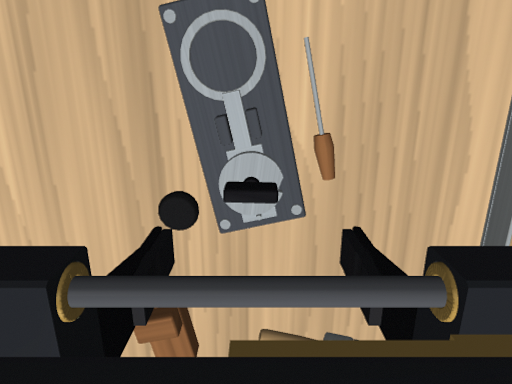

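Run:
```python
import cv2,pickle,numpy as np
from h import *
for n in("w1","w2"):
    im=cv2.imread(f"pics/{n}.png");ci=pickle.load(open(f"pics/{n}.pkl","rb"))
    hsv=cv2.cvtColor(im,cv2.COLOR_BGR2HSV)
    m=((hsv[...,1]<40)&(hsv[...,2]>95)&(hsv[...,2]<235)).astype(np.uint8)*255
    cs,h=cv2.findContours(m,cv2.RETR_CCOMP,cv2.CHAIN_APPROX_NONE)
    for c,hh in zip(cs,h[0]):
        if cv2.contourArea(c)>60:
            e=cv2.fitEllipseDirect(c);x,y=e[0]
            if y<240: print(n,hh[3],np.round(e[0],1),np.round(e[1],1),cv2.contourArea(c),[onz(ci,x,y,z).round(4).tolist() for z in(.012,.018,.039)])
im=cv2.imread("pics/w2.png");cv2.imwrite("pics/w2c.png",cv2.resize(im[80:240,150:350],None,fx=4,fy=4,interpolation=2))
```

```text
w1 -1 [325.5 191.6] [  3.6 119.7] 255.0 [[0.6145, -0.0975], [0.6132, -0.0956], [0.6088, -0.0889]]
w1 -1 [247.8 186.6] [ 72.9 126.9] 5358.0 [[0.5261, -0.0916], [0.5262, -0.0897], [0.5268, -0.0834]]
w1 8 [243.7 170.7] [59.3 61.4] 2861.5 [[0.5217, -0.0729], [0.5219, -0.0714], [0.5227, -0.0661]]
w1 -1 [195.7 137.6] [11.  11.6] 98.5 [[0.4699, -0.0359], [0.471, -0.035], [0.4747, -0.0318]]
w1 -1 [272.4 120.4] [11.2 11.6] 101.0 [[0.553, -0.0175], [0.5527, -0.0169], [0.5517, -0.0147]]
w2 -1 [224.8 224. ] [ 9.6 10.4] 77.5 [[0.5192, -0.2557], [0.5198, -0.2531], [0.5218, -0.2442]]
w2 -1 [508.7 234.9] [ 3.8 27.4] 69.5 [[0.8546, -0.2688], [0.8498, -0.2661], [0.833, -0.2564]]
w2 -1 [296.1 209.4] [ 9.7 10.6] 80.0 [[0.6019, -0.2372], [0.6011, -0.235], [0.5986, -0.2271]]
w2 -1 [252.3 210.5] [19.2 48.5] 666.5 [[0.5514, -0.2387], [0.5514, -0.2364], [0.5517, -0.2284]]
w2 -1 [497.5 177.1] [  2.  134.4] 140.5 [[0.8266, -0.198], [0.8223, -0.1964], [0.807, -0.1907]]
w2 -1 [313.4  85. ] [  4.  145.4] 334.0 [[0.6148, -0.0996], [0.6139, -0.0995], [0.6106, -0.0994]]
w2 -1 [230.7  94.5] [ 88.6 188.3] 8624.5 [[0.5289, -0.1093], [0.5293, -0.1091], [0.5308, -0.1084]]
w2 101 [222.6  55.5] [67.3 71.8] 3796.5 [[0.5215, -0.0712], [0.522, -0.0716], [0.524, -0.073]]
w2 -1 [169.2  15.8] [12.3 14.2] 136.5 [[0.47, -0.0349], [0.4713, -0.0359], [0.4762, -0.0393]]
```

View pics/w2c.png

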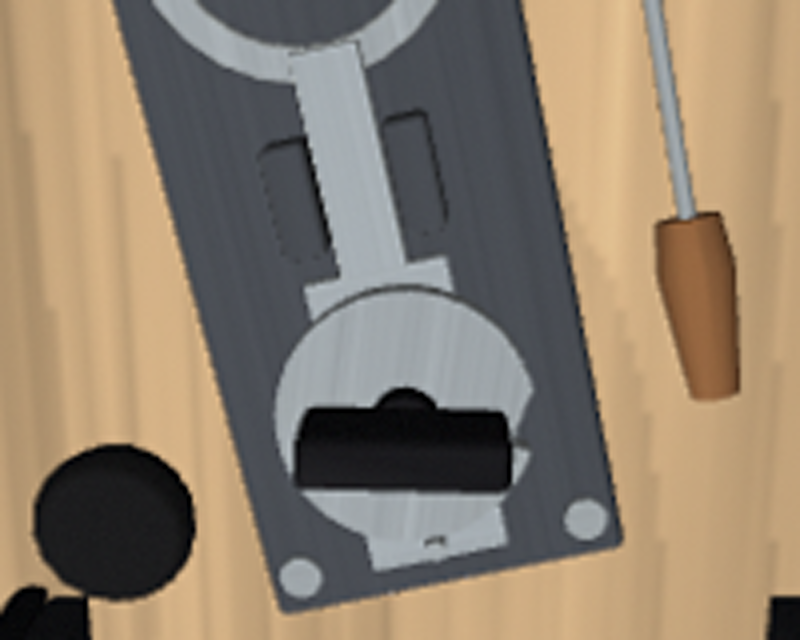

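Run:
```python
import pickle,numpy as np
from h import *
ci=pickle.load(open("pics/w2.pkl","rb"))
c=np.array([.5502,-.1985]);print(proj(ci,[*c,.039]),proj(ci,[*c,.079]),proj(ci,[.522,-.0716,.018]))
for u,v in((532,388),(515,420),(516,445),(528,452),(405,290),(275,415),(435,540)):
    p=onz(ci,150+u/4,80+v/4,.039)-c;print(u,v,p.round(4),np.hypot(*p).round(4),np.degrees(np.arctan2(p[1],p[0])).round(1))
# handle top corners z .079
for u,v in((297,440),(300,487),(507,492),(512,440)):
    print(onz(ci,150+u/4,80+v/4,.079).round(4))
for u,v in((310,408),(505,410)):
    print('back',onz(ci,150+u/4,80+v/4,.079).round(4))
```

```text
[250.88521002 183.67983565] [250.209374   195.73523708] [222.63086289  55.49736824]
532 388 [0.0334 0.0073] 0.0342 12.4
515 420 [ 0.0292 -0.0014] 0.0292 -2.7
516 445 [ 0.0296 -0.0082] 0.0307 -15.5
528 452 [ 0.0328 -0.0102] 0.0344 -17.2
405 290 [0.0004 0.0331] 0.0331 89.2
275 415 [-0.0336 -0.0002] 0.0336 -179.7
435 540 [ 0.0084 -0.0351] 0.0361 -76.6
[ 0.526  -0.1929]
[ 0.5265 -0.2045]
[ 0.5752 -0.2056]
[ 0.5761 -0.1928]
back [ 0.5292 -0.1852]
back [ 0.5743 -0.1855]
```

>>> {"method": "servo_tool", "body": {"plan": [[[-50, 0, -20], [0, 0, 0], 87], [[-100, 0, -35], [0, 0, 0], 87], [[-150, 0, -35], [0, 0, 0], 87], [[-200, 0, -35], [0, 0, 0], 87], [[-250, 0, -35], [0, 0, 0], 87], [[-300, 0, -35], [0, 0, 0], 87], [[-340, 0, -35], [0, 0, 0], 87], [[-370, 0, -35], [0, 0, 0], 87], [[-375, 0, -35], [0, 0, 0], 87], [[-375, 0, -35], [0, 0, 0], 87], [[-375, 0, -35], [0, 0, 0], 87]]}}

```text
time: 2.45
position: [0.5201, 0.1941, 0.2226]
tcp_rot: [[-0.0, 0.0, 1.0], [-1.0, -0.001, -0.0], [0.001, -1.0, 0.0]]
force: [-0.4, -0.1, 0.7]
width: 0.997
```

```bash
python3 look.py wrist w3; python3 -c "
from station import ctrl;print(ctrl.observe()['joint_pos'])"
```

```text
2.45 [0.5201 0.1941 0.2226] [-0.4 -0.1  0.7]
[-13.13740341  10.92770429 -13.67309301  93.93803203   2.69269157
  75.45240878 -27.3368946 ]
```

View pics/w3.png

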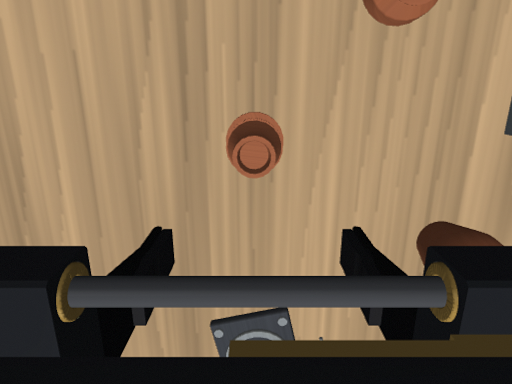

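Run:
```python
import pickle,cv2,numpy as np
from h import *
ci=pickle.load(open("pics/w3.pkl","rb"));im=cv2.imread("pics/w3.png")
c=im[100:190,210:300];cv2.imwrite("pics/w3c.png",cv2.resize(c,None,fx=6,fy=6,interpolation=2))
hsv=cv2.cvtColor(im,cv2.COLOR_BGR2HSV);m=((hsv[...,0]<9)&(hsv[...,1]>110)).astype(np.uint8)
m[:, :200]=0;m[:,310:]=0;m[200:]=0;m[:90]=0
cs,_=cv2.findContours(m,0,1);c=max(cs,key=cv2.contourArea);print(cv2.boundingRect(c))
x,y,w,h=cv2.boundingRect(c);xc=x+w/2-.5
print(onz(ci,xc,y,.006),onz(ci,254.5,y+h-1,.09),'->minus r',onz(ci,254.5,156,.09))
```

```text
(277, 135, 1, 1)
[0.54294646 0.21905957] [0.51869377 0.23156155] ->minus r [0.51864264 0.21326267]
```

View pics/w3c.png

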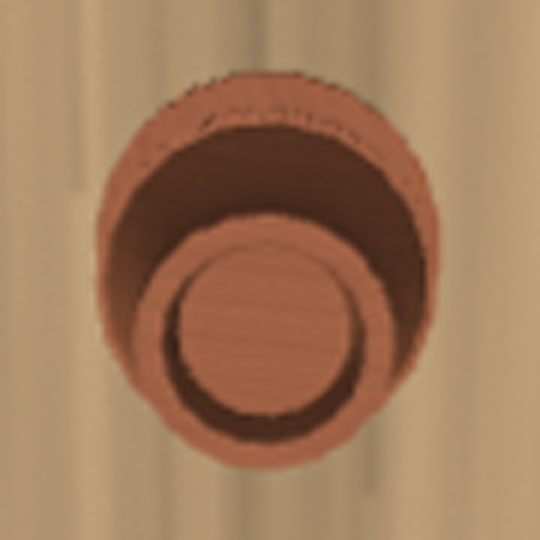

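Run:
```python
import pickle
from h import *
ci=pickle.load(open("pics/w3.pkl","rb"))
print(onz(ci,254.3,156.8,.09),onz(ci,254.8,140.7,.006),onz(ci,254.8,112,.006)-[0,.032])
```

```text
[0.51846611 0.21255246] [0.5185117  0.21278848] [0.51859053 0.21186925]
```

>>> {"method": "servo_tool", "body": {"plan": [[[-18, 0, -2], [0, 0, 0], 87], [[-18, 40, -2], [0, 0, 0], 87], [[-18, 80, -2], [0, 0, 0], 87], [[-18, 120, -2], [0, 0, 0], 87], [[-18, 150, -2], [0, 0, 0], 87], [[-18, 167, -2], [0, 0, 0], 87], [[-18, 167, -2], [0, 0, 0], 87], [[-18, 167, -2], [0, 0, 0], 87]]}}

```text
time: 3.3
position: [0.5186, 0.2122, 0.0563]
tcp_rot: [[-0.001, 0.001, 1.0], [-1.0, -0.0, -0.001], [0.0, -1.0, 0.001]]
force: [-0.1, 0.2, 0.1]
width: 0.999
```

>>> {"method": "servo_tool", "body": {"plan": [[[0, 0, 0], [0, 0, 0], 30], [[0, 0, 0], [0, 0, 0], 30], [[0, 0, 0], [0, 0, 0], 30], [[0, 0, 0], [0, 0, 0], 30], [[0, 0, 0], [0, 0, 0], 30], [[0, 0, 0], [0, 0, 0], 30], [[0, 0, 0], [0, 0, 0], 30], [[0, 0, 0], [0, 0, 0], 30]], "grip_force": 20}}

```text
time: 4.1
position: [0.5179, 0.213, 0.0555]
tcp_rot: [[0.0, -0.0, 1.0], [-1.0, -0.0, 0.0], [0.0, -1.0, -0.0]]
force: [-0.5, 0.2, 0.5]
width: 0.434
```

```bash
python3 look.py side s1; python3 -c "
import cv2;im=cv2.imread('pics/s1.png');cv2.imwrite('pics/s1c.png',cv2.resize(im[110:220,160:300],None,fx=5,fy=5,interpolation=2))"
```

```text
4.1 [0.5179 0.213  0.0555] [-0.5  0.2  0.5]
```

View pics/s1c.png

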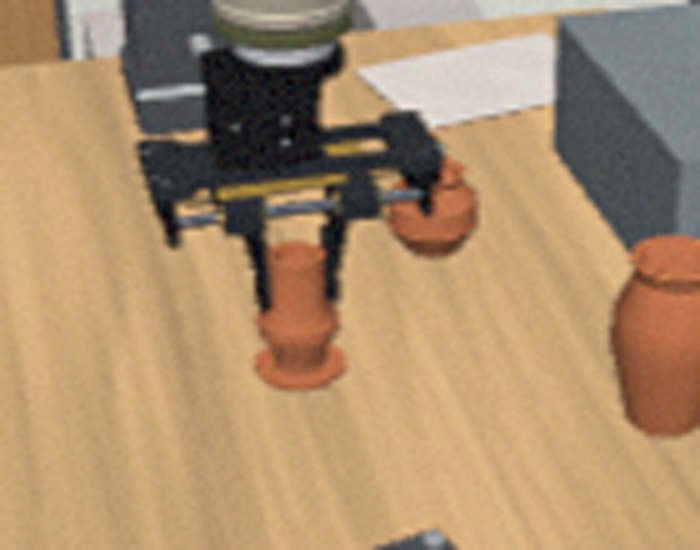

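>>> {"method": "servo_tool", "body": {"plan": [[[0, -20, 0], [0, 0, 0], 30], [[0, -50, 0], [0, 0, 0], 30], [[20, -60, 0], [0, 0, 0], 30], [[60, -60, 1], [0, 0, 0], 30], [[100, -60, 2], [0, 0, 0], 30], [[140, -60, 3], [0, 0, 0], 30], [[180, -60, 4], [0, 0, 0], 30], [[220, -60, 4], [0, 0, 0], 30], [[255, -60, 4], [0, 0, 0], 30], [[275, -60, 4], [0, 0, 0], 30], [[284, -60, 4], [0, 0, 0], 30], [[284, -50, 4], [0, 0, 0], 30], [[284, -40, 4], [0, 0, 0], 30], [[284, -32, 4], [0, 0, 0], 30], [[284, -32, 4], [0, 0, 0], 30], [[284, -32, 4], [0, 0, 0], 30]]}}

```text
time: 5.75
position: [0.5219, -0.0702, 0.0873]
tcp_rot: [[0.001, -0.001, 1.0], [-1.0, 0.0, 0.001], [-0.0, -1.0, -0.001]]
force: [0.3, 0.9, -2.4]
width: 0.427
```

```bash
python3 look.py side s2;python3 look.py scene c2;python3 look.py wrist w4; python3 -c "
import cv2,numpy as np
a=cv2.imread('pics/s2.png')[170:300,190:310];b=cv2.imread('pics/c2.png')[140:250,150:270]
cv2.imwrite('pics/m2.png',np.hstack([cv2.resize(a,(400,433),interpolation=2),cv2.resize(b,(400,433),interpolation=2)]))"
```

```text
5.75 [ 0.5219 -0.0702  0.0873] [ 0.3  0.9 -2.4]
5.8 [ 0.5222 -0.0704  0.0877] [-0.8  0.7 -2.9]
5.85 [ 0.5223 -0.0706  0.0879] [-0.6 -0.7 -3.3]
```

View pics/m2.png

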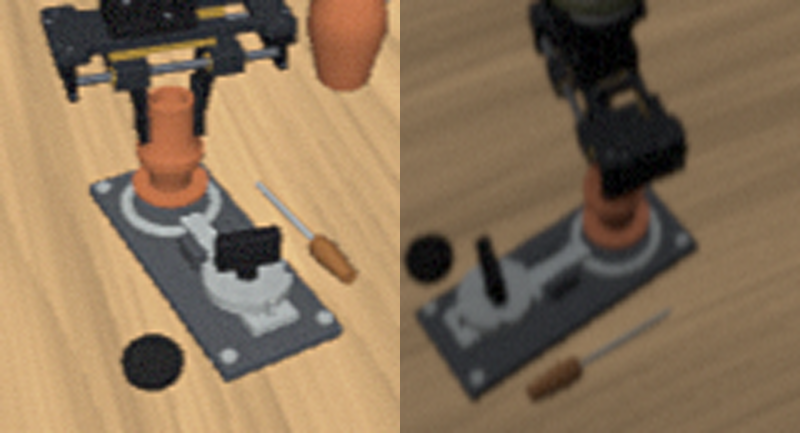

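View pics/w4.png

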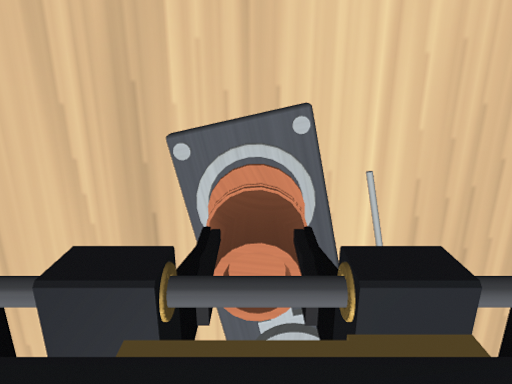

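Run:
```python
import pickle,cv2,numpy as np
from h import *
ci=pickle.load(open("pics/w4.pkl","rb"));im=cv2.imread("pics/w4.png")
t=np.linspace(0,2*np.pi,60)
big=cv2.resize(im[130:290,170:340],None,fx=4,fy=4,interpolation=2)
def circ(c,r,z,col):
    for a in t:
        p=(proj(ci,[c[0]+r*np.cos(a),c[1]+r*np.sin(a),z])-[170,130])*4+1.5
        cv2.circle(big,tuple(int(q) for q in p.round()),2,col,-1)
circ((.522,-.0716),.0335,.018,(255,0,0));circ((.522,-.0716),.043,.018,(255,0,0))
zb=.0877-.0555
circ((.5222,-.0710),.032,zb+.006,(0,255,0)); circ((.5222,-.0710),.019,zb+.09,(0,255,0))
cv2.imwrite("pics/w4c.png",big)
```

```text
(no output)
```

View pics/w4c.png

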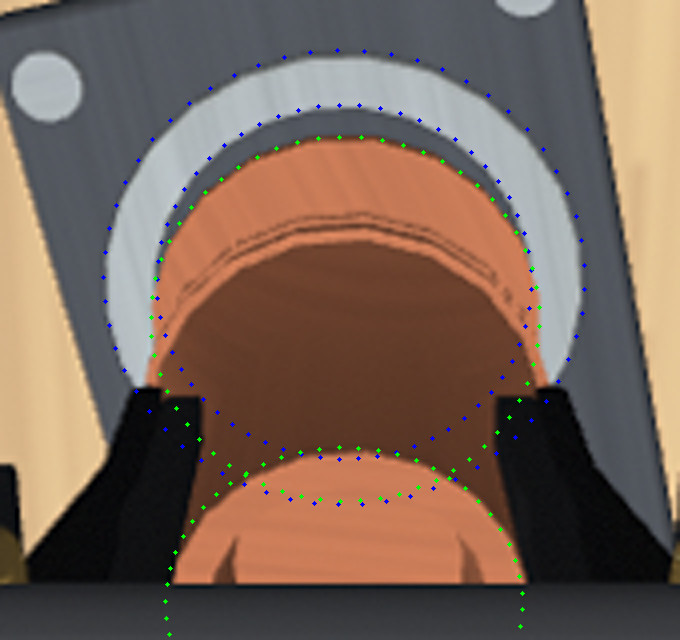

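>>> {"method": "servo_tool", "body": {"plan": [[[0.5, 4, 0], [0, 0, 0], 30], [[0.5, 8, 0], [0, 0, 0], 30], [[0.5, 11, 0], [0, 0, 0], 30], [[0.5, 13, 0], [0, 0, 0], 30], [[0.5, 15, 0], [0, 0, 0], 30], [[0.5, 16, 0], [0, 0, 0], 30], [[0.5, 16, 0], [0, 0, 0], 30], [[0.5, 16, 0], [0, 0, 0], 30]]}}

```text
time: 6.7
position: [0.5221, -0.0715, 0.0716]
tcp_rot: [[-0.0, 0.0, 1.0], [-1.0, 0.0, -0.0], [-0.0, -1.0, 0.0]]
force: [-0.1, 0.6, -2.7]
width: 0.428
```

>>> {"method": "servo_tool", "body": {"plan": [[[0, 1, 0], [0, 0, 0], 30], [[0, 2, 0], [0, 0, 0], 30], [[0, 3, 0], [0, 0, 0], 30], [[0, 3, 0], [0, 0, 0], 30], [[0, 3, 0], [0, 0, 0], 30]]}}

```text
time: 7.2
position: [0.522, -0.0715, 0.0685]
tcp_rot: [[-0.0, -0.0, 1.0], [-1.0, 0.0, -0.0], [-0.0, -1.0, -0.0]]
force: [0.4, -0.3, -4.1]
width: 0.43
```

```bash
python3 look.py side s3
```

```text
7.2 [ 0.522  -0.0715  0.0685] [ 0.4 -0.3 -4.1]
```

>>> {"method": "servo_tool", "body": {"plan": [[[0, 0.5, 0], [0, 0, 0], 30], [[0, 1, 0], [0, 0, 0], 30], [[0, 1.3, 0], [0, 0, 0], 30], [[0, 1.3, 0], [0, 0, 0], 30], [[0, 1.3, 0], [0, 0, 0], 30]]}}

```text
time: 7.75
position: [0.5221, -0.0715, 0.0675]
tcp_rot: [[-0.0, 0.0, 1.0], [-1.0, -0.0, -0.0], [0.0, -1.0, 0.0]]
force: [-2.4, -0.3, 1.8]
width: 0.433
```

Contact (the held weight has gone to zero and beyond). Release and look.

>>> {"method": "servo_tool", "body": {"plan": [[[0, 0, 0], [0, 0, 0], 45], [[0, 0, 0], [0, 0, 0], 60], [[0, 0, 0], [0, 0, 0], 87], [[0, 0, 0], [0, 0, 0], 87], [[0, 0, 0], [0, 0, 0], 87], [[0, 0, 0], [0, 0, 0], 87], [[0, -30, 0], [0, 0, 0], 87], [[0, -70, 0], [0, 0, 0], 87], [[0, -110, 0], [0, 0, 0], 87], [[0, -145, 0], [0, 0, 0], 87], [[0, -150, 0], [0, 0, 0], 87], [[0, -150, 0], [0, 0, 0], 87]]}}

```text
time: 8.95
position: [0.5226, -0.0715, 0.2182]
tcp_rot: [[-0.0, 0.002, 1.0], [-1.0, -0.0, -0.0], [0.0, -1.0, 0.002]]
force: [1.4, -0.1, -1.1]
width: 0.997
```

```bash
python3 look.py side s4;python3 look.py scene c4;python3 look.py wrist w5; python3 -c "
import cv2,numpy as np
a=cv2.imread('pics/s4.png')[170:300,190:310];b=cv2.imread('pics/c4.png')[140:250,150:270]
cv2.imwrite('pics/m4.png',np.hstack([cv2.resize(a,(400,433),interpolation=2),cv2.resize(b,(400,433),interpolation=2)]))"
python3 - <<'E'
import pickle,cv2,numpy as np
from h import *
ci=pickle.load(open("pics/w5.pkl","rb"));im=cv2.imread("pics/w5.png")
t=np.linspace(0,2*np.pi,60)
big=cv2.resize(im[80:260,180:340],None,fx=4,fy=4,interpolation=2)
def circ(c,r,z,col):
    for a in t:
        p=(proj(ci,[c[0]+r*np.cos(a),c[1]+r*np.sin(a),z])-[180,80])*4+1.5
        cv2.circle(big,tuple(int(q) for q in p.round()),1,col,-1)
circ((.522,-.0716),.0335,.018,(255,0,0));circ((.522,-.0716),.043,.018,(255,0,0))
circ((.522,-.0716),.019,.102,(0,255,0))
cv2.imwrite("pics/w5c.png",big[:600])
E
```

```text
8.95 [ 0.5226 -0.0715  0.2182] [ 1.4 -0.1 -1.1]
9.0 [ 0.5218 -0.0715  0.2168] [ 0.2 -0.3  0.4]
9.05 [ 0.5214 -0.0714  0.216 ] [-0.6  0.2 -0.1]
```

View pics/m4.png

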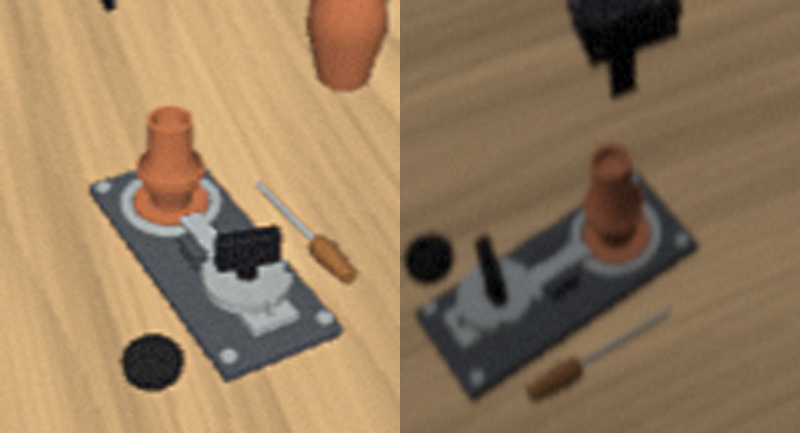

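View pics/w5c.png

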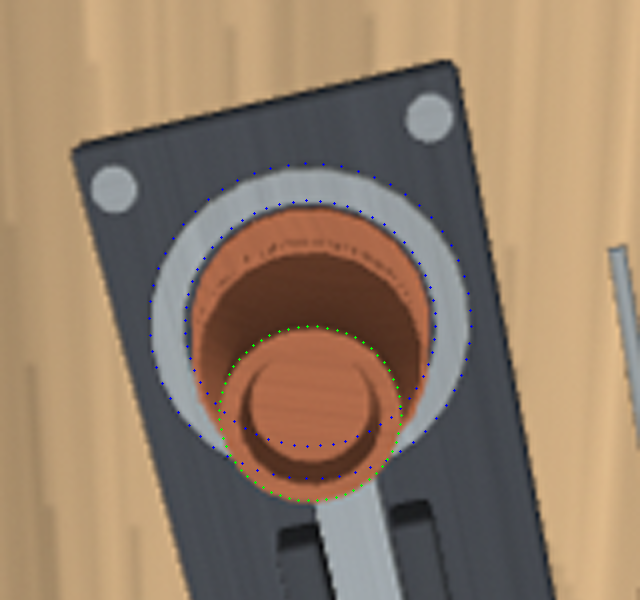

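>>> {"method": "servo_tool", "body": {"plan": [[[20, 0, 5], [0, -8, 0], 87], [[40, 0, 10], [0, -16, 0], 60], [[60, 0, 15], [0, -24, 0], 45], [[80, 0, 20], [0, -32, 0], 45], [[100, 0, 25], [0, -40, 0], 45], [[120, 0, 28], [0, -48, 0], 45], [[127, 0, 29], [0, -56, 0], 45], [[127, 0, 29], [0, -64, 0], 45], [[127, 0, 29], [0, -72, 0], 45], [[127, 0, 29], [0, -80, 0], 45], [[127, 0, 29], [0, -88, 0], 45], [[127, 0, 29], [0, -91, 0], 45], [[127, 0, 29], [0, -91, 0], 45], [[127, 0, 29], [0, -91, 0], 45]]}}

```text
time: 10.5
position: [0.5506, -0.1984, 0.2162]
tcp_rot: [[1.0, -0.002, -0.016], [0.016, 0.001, 1.0], [-0.002, -1.0, 0.001]]
force: [0.4, 0.2, 0.3]
width: 0.515
```

```bash
python3 look.py wrist w6;python3 -c "
from station import ctrl;o=ctrl.observe();print(o['joint_pos'].round(1),o['torque'])"
```

```text
10.5 [ 0.5506 -0.1984  0.2162] [0.4 0.2 0.3]
[ 21.1  14.5  -6.8  90.2   1.8  75.5 104.9] [0.08763218 0.02573646 0.032209  ]
```

View pics/w6.png

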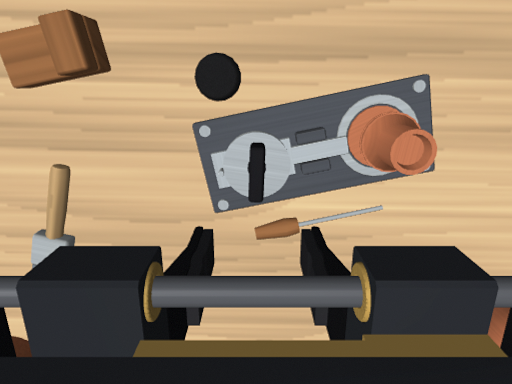

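Run:
```python
import pickle,cv2,numpy as np
from h import *
ci=pickle.load(open("pics/w6.pkl","rb"));im=cv2.imread("pics/w6.png")
m=(cv2.cvtColor(im,cv2.COLOR_BGR2GRAY)<38).astype(np.uint8);m[:, :225]=0;m[:,290:]=0;m[:120]=0;m[215:]=0
cs,_=cv2.findContours(m,0,1);c=max(cs,key=cv2.contourArea);print(cv2.minAreaRect(c))
for u,v in cv2.boxPoints(cv2.minAreaRect(c)): print(onz(ci,u,v,.079))
cv2.imwrite("pics/w6c.png",cv2.resize(im[110:220,200:310],None,fx=5,fy=5,interpolation=2))
```

```text
((256.5, 172.0), (58.0, 15.0), 90.0)
[ 0.52089166 -0.20589282]
[ 0.52069197 -0.19275393]
[ 0.57446129 -0.19160138]
[ 0.57467078 -0.20542934]
```

View pics/w6c.png

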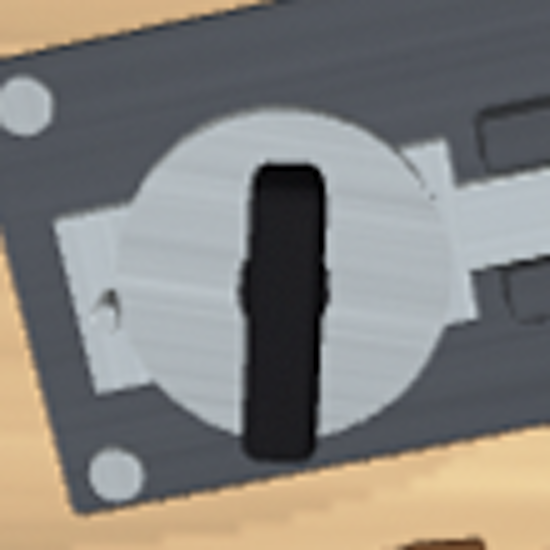

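>>> {"method": "servo_tool", "body": {"plan": [[[0, 40, 0], [0, 1.7, 0], 45], [[0, 80, 0], [0, 1.7, 0], 45], [[0, 120, 0], [0, 1.7, 0], 45], [[0, 150, 0], [0, 1.7, 0], 45], [[0, 166, 0], [0, 1.7, 0], 45], [[0, 166, 0], [0, 1.7, 0], 45], [[0, 166, 0], [0, 1.7, 0], 45], [[0, 166, 0], [0, 1.7, 0], 45]]}}

```text
time: 11.35
position: [0.552, -0.1987, 0.0527]
tcp_rot: [[1.0, 0.002, 0.013], [-0.013, -0.001, 1.0], [0.002, -1.0, -0.001]]
force: [-0.3, -0.4, 0.2]
width: 0.513
```

>>> {"method": "servo_tool", "body": {"plan": [[[0, 0, 0], [0, 0, 0], 30], [[0, 0, 0], [0, 0, 0], 20], [[0, 0, 0], [0, 0, 0], 17], [[0, 0, 0], [0, 0, 0], 17], [[0, 0, 0], [0, 0, 0], 17], [[0, 0, 0], [0, 0, 0], 10], [[0, 0, 0], [0, 0, 0], 10], [[0, 0, 0], [0, 0, 0], 10]], "grip_force": 12}}

```text
time: 12.15
position: [0.5511, -0.1987, 0.0514]
tcp_rot: [[1.0, 0.0, 0.013], [-0.013, -0.0, 1.0], [0.0, -1.0, -0.0]]
force: [0.4, -0.1, 1.6]
width: 0.156
```

```bash
cat > m.py <<'E'
import sys,subprocess,cv2,numpy as np
from station import ctrl
n=sys.argv[1]
for c in("side","scene"): subprocess.run(["python3","look.py",c,c+n])
o=ctrl.observe();print(o['torque'].round(3),o['width']*87)
a=cv2.imread(f'pics/side{n}.png')[190:300,205:315];b=cv2.imread(f'pics/scene{n}.png')[160:250,150:240]
cv2.imwrite(f'pics/m{n}.png',np.hstack([cv2.resize(a,(400,400),interpolation=2),cv2.resize(b,(400,400),interpolation=2)]))
E
python3 m.py h0
```

```text
12.15 [ 0.5511 -0.1987  0.0514] [ 0.4 -0.1  1.6]
12.2 [ 0.5511 -0.1987  0.0514] [-0.9 -0.4  2. ]
this script no longer has the robotException ignored in: <_io.TextIOWrapper mode='rw' encoding='UTF-8'>
Traceback (most recent call last):
BrokenPipeError: [Errno 32] Broken pipe
```

>>> {"method": "servo_tool", "body": {"plan": [[[-0.5, 0, 0], [0, 3, 0], 10], [[-0.5, 0, 0], [0, 6, 0], 10], [[-0.5, 0, 0], [0, 9, 0], 10], [[-0.5, 0, 0], [0, 12, 0], 10], [[-0.5, 0, 0], [0, 15, 0], 10], [[-0.5, 0, 0], [0, 15, 0], 10], [[-0.5, 0, 0], [0, 15, 0], 10]]}}

```text
time: 12.95
position: [0.5509, -0.1989, 0.0514]
tcp_rot: [[0.963, 0.001, 0.27], [-0.27, -0.001, 0.963], [0.001, -1.0, -0.0]]
force: [1.8, -2.5, -0.1]
width: 0.16
```

```bash
cat > m.py <<'E'
import sys,cv2,numpy as np,pickle
from station import ctrl,grab_frame,camera_info
n=sys.argv[1];I={}
for c in("side","scene"):
    I[c]=np.ascontiguousarray(grab_frame(c)[:,:,::-1]);cv2.imwrite(f"pics/{c}{n}.png",I[c])
o=ctrl.observe();R=o['tcp_rot'];print(o['time'],o['position'].round(4),o['force'].round(2),o['torque'].round(3),o['width']*87,'tool x angle',np.degrees(np.arctan2(R[1,0],R[0,0])))
a=I['side'][190:300,205:315];b=I['scene'][160:250,150:240]
cv2.imwrite(f'pics/m{n}.png',np.hstack([cv2.resize(a,(400,400),interpolation=2),cv2.resize(b,(400,400),interpolation=2)]))
E
python3 m.py h1
```

```text
13.05 [ 0.5509 -0.1989  0.0514] [ 2.75 -3.36 -0.26] [-0.667 -0.642 -0.161] 14.04608454272083 tool x angle -15.66061901708586
```

View pics/mh1.png

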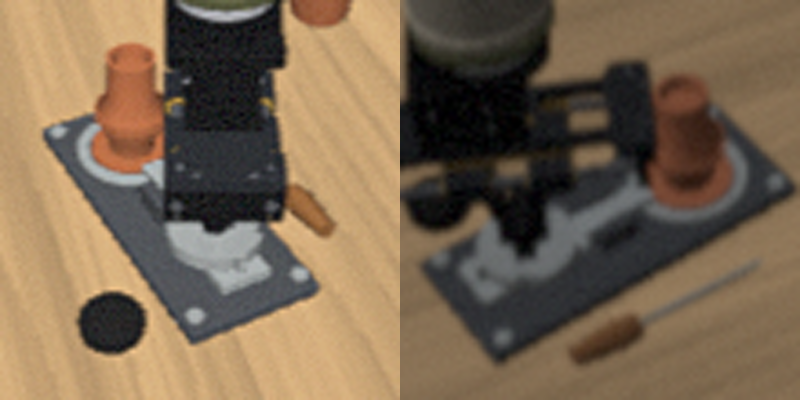

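>>> {"method": "servo_tool", "body": {"plan": [[[0, 0, 0], [0, 3, 0], 10], [[0, 0, 0], [0, 6, 0], 10], [[0, 0, 0], [0, 9, 0], 10], [[0, 0, 0], [0, 12, 0], 10], [[0, 0, 0], [0, 15, 0], 10], [[0, 0, 0], [0, 18, 0], 10], [[0, 0, 0], [0, 21, 0], 10], [[0, 0, 0], [0, 24, 0], 10], [[0, 0, 0], [0, 27, 0], 10], [[0, 0, 0], [0, 30, 0], 10], [[0, 0, 0], [0, 30, 0], 10], [[0, 0, 0], [0, 30, 0], 10]]}}

```text
time: 14.25
position: [0.5503, -0.1991, 0.0514]
tcp_rot: [[0.699, -0.0, 0.715], [-0.715, -0.001, 0.699], [0.0, -1.0, -0.0]]
force: [-0.3, -5.4, 2.7]
width: 0.161
```

```bash
python3 m.py h2
```

```text
14.35 [ 0.5503 -0.1991  0.0514] [-0.98 -5.78  3.48] [-1.072e+00  1.460e-01 -1.000e-03] 13.7390847273913 tool x angle -45.641837480297546
```

View pics/mh2.png

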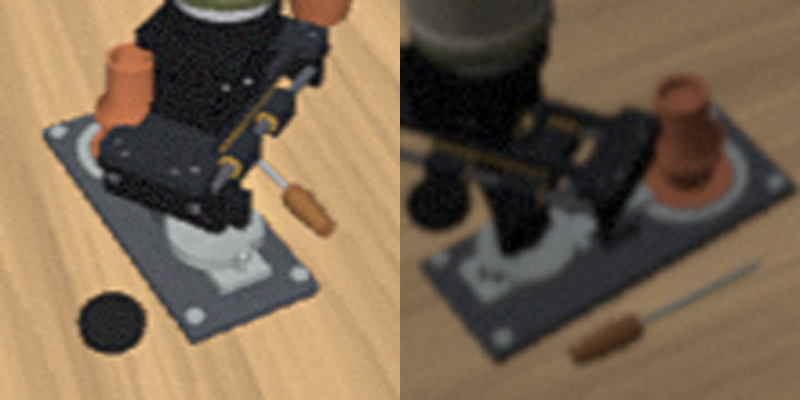

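Run:
```python
import cv2
im=cv2.imread('pics/sideh2.png');cv2.imwrite('pics/z.png',cv2.resize(im[235:275,240:300],None,fx=12,fy=12,interpolation=2))
```

```text
(no output)
```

View pics/z.png

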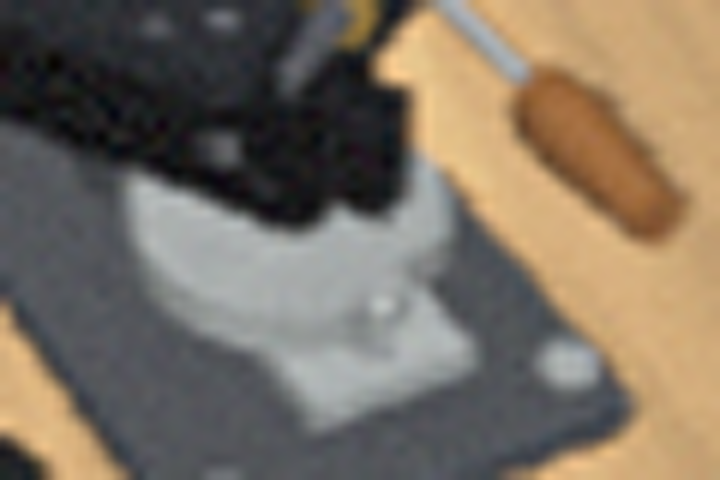

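>>> {"method": "servo_tool", "body": {"plan": [[[0, 0, 0], [0, 2, 0], 10], [[0, 0, 0], [0, 4, 0], 10], [[0, 0, 0], [0, 6, 0], 10], [[0, 0, 0], [0, 8, 0], 10], [[0, 0, 0], [0, 10, 0], 10], [[0, 0, 0], [0, 12, 0], 10], [[0, 0, 0], [0, 14, 0], 10], [[0, 0, 0], [0, 14, 0], 10], [[0, 0, 0], [0, 14, 0], 10]]}}

```text
time: 15.25
position: [0.5502, -0.1992, 0.0514]
tcp_rot: [[0.505, -0.0, 0.863], [-0.863, -0.001, 0.505], [0.0, -1.0, -0.001]]
force: [-1.9, -5.7, 3.9]
width: 0.161
```

```bash
cat >> m.py <<'E'
cv2.imwrite('pics/z%s.png'%n,cv2.resize(I['side'][225:275,235:300],None,fx=10,fy=10,interpolation=2))
E
python3 m.py h3
```

```text
15.35 [ 0.5503 -0.1992  0.0514] [-1.44 -5.42  3.44] [-1.156  0.196  0.125] 13.759387468268534 tool x angle -59.631017881149084
```

View pics/zh3.png

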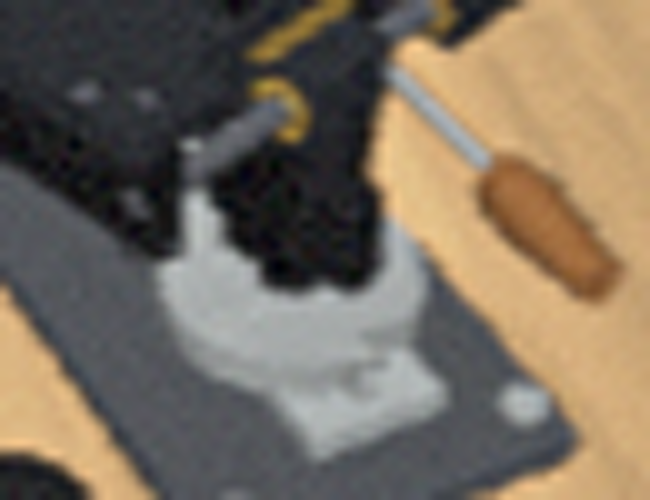

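>>> {"method": "servo_tool", "body": {"plan": [[[0, 0, 0], [0, 1, 0], 10], [[0, 0, 0], [0, 2, 0], 10], [[0, 0, 0], [0, 3, 0], 10], [[0, 0, 0], [0, 3, 0], 10], [[0, 0, 0], [0, 3, 0], 10]]}}

```text
time: 15.85
position: [0.5502, -0.1992, 0.0514]
tcp_rot: [[0.46, -0.0, 0.888], [-0.888, -0.001, 0.46], [0.0, -1.0, -0.001]]
force: [-2.0, -5.8, 3.6]
width: 0.161
```

```bash
python3 m.py h4
```

```text
15.95 [ 0.5502 -0.1992  0.0514] [-1.35 -5.61  3.84] [-1.185  0.317  0.144] 13.75018736646239 tool x angle -62.63180022622245
```

View pics/zh4.png

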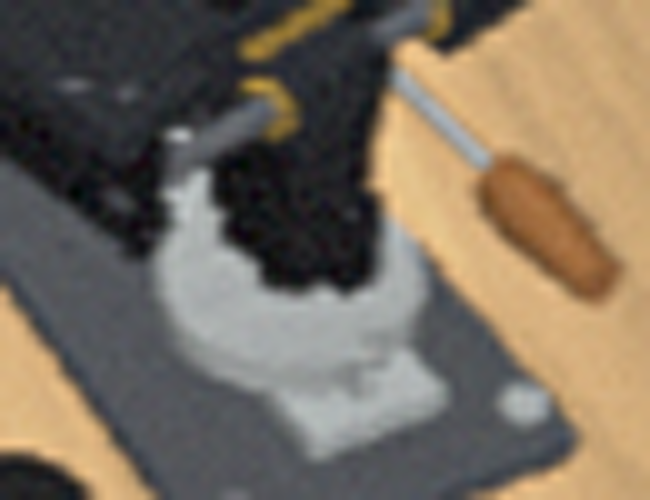

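>>> {"method": "servo_tool", "body": {"plan": [[[0, 0, 0], [0, 1, 0], 10], [[0, 0, 0], [0, 2, 0], 10], [[0, 0, 0], [0, 2, 0], 10], [[0, 0, 0], [0, 2, 0], 10]]}}

```text
time: 16.35
position: [0.5502, -0.1993, 0.0514]
tcp_rot: [[0.428, -0.0, 0.904], [-0.904, -0.001, 0.428], [0.0, -1.0, -0.001]]
force: [-1.4, -5.6, 4.3]
width: 0.159
```

```bash
python3 m.py h5
```

```text
16.45 [ 0.5502 -0.1992  0.0514] [-1.33 -5.11  3.73] [-1.215  0.281  0.046] 14.052006252011491 tool x angle -64.64016191191057
```

View pics/zh5.png

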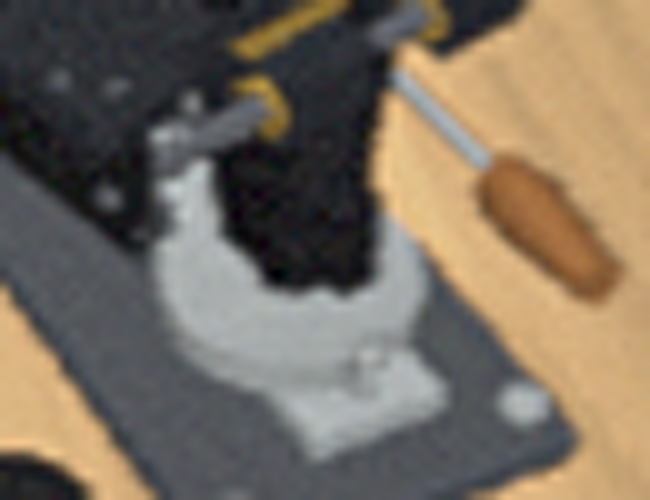

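>>> {"method": "servo_tool", "body": {"plan": [[[0, 0, 0], [0, 1, 0], 10], [[0, 0, 0], [0, 2, 0], 10], [[0, 0, 0], [0, 2, 0], 10], [[0, 0, 0], [0, 2, 0], 10]]}}

```text
time: 16.85
position: [0.5501, -0.1992, 0.0514]
tcp_rot: [[0.396, -0.0, 0.918], [-0.918, -0.001, 0.396], [0.0, -1.0, -0.001]]
force: [-1.2, -4.9, 5.1]
width: 0.157
```

```bash
python3 m.py h6
```

```text
16.95 [ 0.5501 -0.1992  0.0514] [-2.15 -5.    4.29] [-1.184  0.349 -0.076] 13.743232524278156 tool x angle -66.6566713957562
```

View pics/zh6.png

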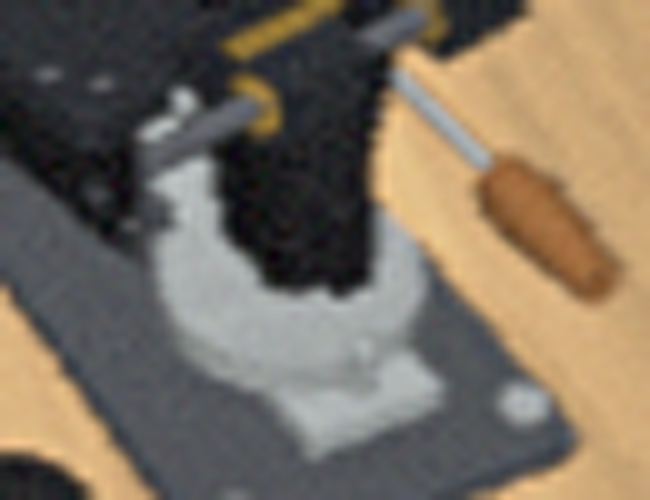

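>>> {"method": "servo_tool", "body": {"plan": [[[0, 0, 0], [0, 1, 0], 10], [[0, 0, 0], [0, 2, 0], 10], [[0, 0, 0], [0, 2, 0], 10], [[0, 0, 0], [0, 2, 0], 10]]}}

```text
time: 17.35
position: [0.5501, -0.1993, 0.0514]
tcp_rot: [[0.364, -0.0, 0.931], [-0.931, -0.001, 0.364], [0.0, -1.0, -0.001]]
force: [-1.5, -5.6, 4.7]
width: 0.158
```

```bash
python3 m.py h7
```

```text
17.45 [ 0.5501 -0.1992  0.0514] [-2.6  -5.9   5.09] [-1.244  0.41  -0.087] 13.927576894561238 tool x angle -68.65868499294214
```

View pics/zh7.png

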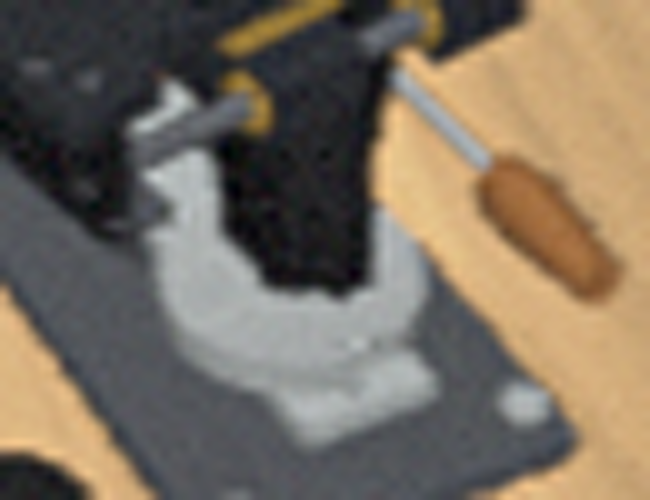

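```bash
cat > t.py <<'E'
import cv2,numpy as np,sys,pickle
from h import *
from station import camera_info
D=camera_info("side")
y=np.array([-.2173,.9761]);s=np.array([.522,-.0716])
p=lambda d:proj(D,[*(s+y*(-.13-.043+d)),.027])
print('5mm px',p(.005)-p(0),p(0))
a=cv2.imread('pics/sideh3.png',0)
# tail outer edge patch
t=a[264:272,262:279]
for n in sys.argv[1:]:
    b=cv2.imread(f'pics/side{n}.png',0)
    w=b[258:276,254:286]
    T=cv2.resize(t,None,fx=8,fy=8,interpolation=2);W=cv2.resize(w,None,fx=8,fy=8,interpolation=2)
    r=cv2.matchTemplate(W,T,cv2.TM_CCOEFF_NORMED);_,v,_,l=cv2.minMaxLoc(r);print(n,l[0]/8-8,l[1]/8-6,v)
E
python3 t.py h3 h4 h5 h6 h7
```

```text
5mm px [-1.02674992 -1.26825156] [272.89899542 265.9859926 ]
h3 0.0 0.0 0.9993160963058472
h4 0.0 0.0 0.9973745942115784
h5 0.0 0.0 0.9970436096191406
h6 -0.25 -0.25 0.9946464896202087
h7 -0.875 -1.0 0.9881459474563599
```

>>> {"method": "servo_tool", "body": {"plan": [[[0, 0, 0], [0, 1, 0], 10], [[0, 0, 0], [0, 1.5, 0], 10], [[0, 0, 0], [0, 1.5, 0], 10], [[0, 0, 0], [0, 1.5, 0], 10]]}}

```text
time: 17.85
position: [0.5501, -0.1993, 0.0514]
tcp_rot: [[0.34, -0.0, 0.941], [-0.941, -0.001, 0.34], [0.0, -1.0, -0.001]]
force: [-1.5, -6.5, 5.0]
width: 0.159
```

```bash
python3 m.py h8;python3 t.py h8
```

```text
17.95 [ 0.5501 -0.1993  0.0514] [-0.64 -6.4   3.44] [-1.216  0.366  0.027] 13.799328632084078 tool x angle -70.14986527440763
5mm px [-1.02674992 -1.26825156] [272.89899542 265.9859926 ]
h8 -0.875 -1.0 0.9872855544090271
```

>>> {"method": "servo_tool", "body": {"plan": [[[0, 0, 0], [0, 0, 0], 20], [[0, 0, 0], [0, 0, 0], 30], [[0, 0, 0], [0, 0, 0], 45], [[0, 0, 0], [0, 0, 0], 45], [[0, 0, 0], [0, 0, 0], 45]]}}

```text
time: 18.45
position: [0.5503, -0.198, 0.051]
tcp_rot: [[0.339, -0.001, 0.941], [-0.941, 0.001, 0.339], [-0.001, -1.0, -0.0]]
force: [0.5, 0.6, -0.5]
width: 0.477
```

>>> {"method": "servo_tool", "body": {"plan": [[[0, -20, 0], [0, 0, 0], 45], [[0, -60, 0], [0, 0, 0], 45], [[0, -100, 0], [0, 0, 0], 45], [[0, -130, 0], [0, 0, 0], 45], [[0, -130, 0], [0, 0, 0], 45], [[0, -130, 0], [0, 0, 0], 45], [[0, -130, 0], [0, 0, 0], 45]]}}

```text
time: 19.15
position: [0.5498, -0.1982, 0.1799]
tcp_rot: [[0.339, -0.002, 0.941], [-0.941, 0.001, 0.339], [-0.001, -1.0, -0.002]]
force: [0.2, -0.0, 0.1]
width: 0.517
```

```bash
python3 m.py h9;python3 t.py h9; python3 look.py wrist w9
```

```text
19.25 [ 0.5498 -0.1982  0.1798] [-0.25 -0.01 -0.42] [ 0.04  -0.004 -0.027] 45.20934971934833 tool x angle -70.18811082005567
5mm px [-1.02674992 -1.26825156] [272.89899542 265.9859926 ]
h9 -0.875 -1.0 0.9874017238616943
19.25 [ 0.5498 -0.1982  0.1798] [-0.2 -0.  -0.4]
```

View pics/w9.png

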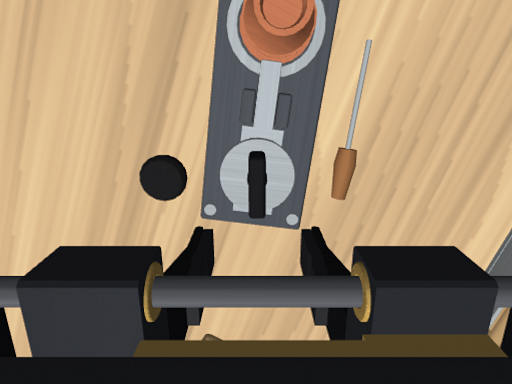

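View pics/mh9.png

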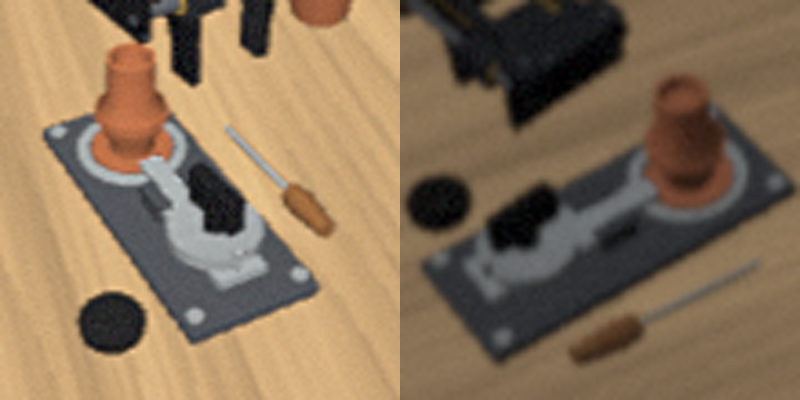

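Run:
```python
import pickle,cv2,numpy as np
from h import *
im=cv2.imread("pics/w9.png");cv2.imwrite("pics/w9c.png",cv2.resize(im[30:225,200:330],None,fx=5,fy=5,interpolation=2)[:980])
y=np.array([-.2173,.9761]);x=np.array([.9761,.2173]);s=np.array([.522,-.0716])
for n in("w9","w1"):
    ci=pickle.load(open(f"pics/{n}.pkl","rb"))
    for d in(-.0345,-.0325,-.0305,-.0295):
        print(n,d,[proj(ci,[*(s+y*d+x*a),.027]).round(1).tolist() for a in(-.009,.009)])
im=cv2.imread("pics/w1.png");cv2.imwrite("pics/w1c.png",cv2.resize(im[190:220,230:280],None,fx=10,fy=10,interpolation=2))
im=cv2.imread("pics/w9.png");cv2.imwrite("pics/w9d.png",cv2.resize(im[45:80,240:300],None,fx=10,fy=10,interpolation=2))
```

```text
w9 -0.0345 [[260.6, 64.4], [281.3, 67.2]]
w9 -0.0325 [[260.9, 61.9], [281.6, 64.7]]
w9 -0.0305 [[261.2, 59.5], [281.9, 62.3]]
w9 -0.0295 [[261.4, 58.2], [282.1, 61.0]]
w1 -0.0345 [[242.7, 204.2], [258.6, 200.8]]
w1 -0.0325 [[242.3, 202.5], [258.2, 199.1]]
w1 -0.0305 [[241.9, 200.8], [257.8, 197.5]]
w1 -0.0295 [[241.7, 200.0], [257.6, 196.6]]
```

View pics/w9d.png

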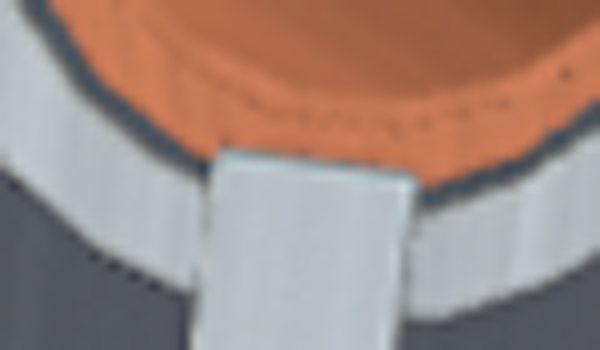

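View pics/w1c.png

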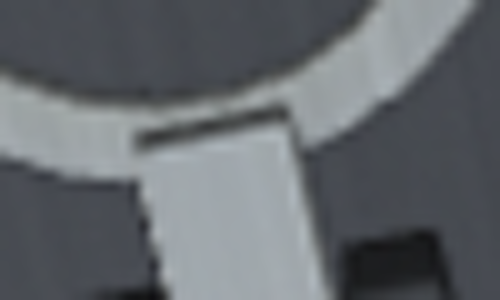

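```bash
python3 -c "
import cv2
im=cv2.imread('pics/w9.png');cv2.imwrite('pics/w9e.png',cv2.resize(im[120:230,195:310],None,fx=5,fy=5,interpolation=2))"
```

```text
(no output)
```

View pics/w9e.png

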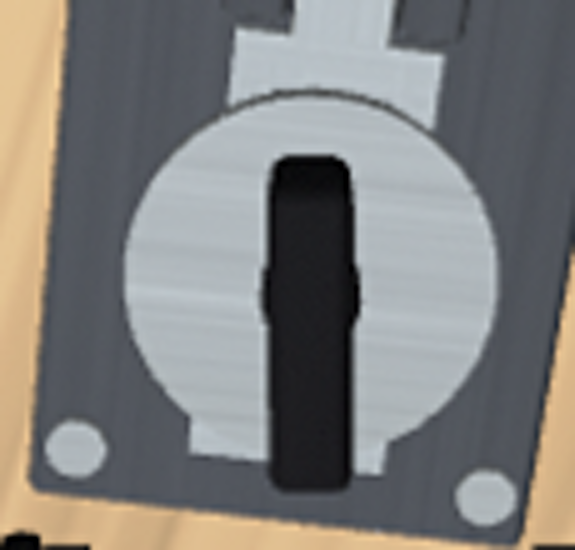

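```bash
python3 -c "
from station import job;print(job.close_job())"
```

```text
the job is handed in; nothing more can be done
None
```

The vase is seated upright in the ring and locked. I turned the cam handle about 69° clockwise, stopped once the bolt had dropped into the notch, then let go and backed off. I handed the job in at about 19 s; no verdict is reported.

- **Vase:** After I let go, its rim in the wrist picture matched an upright, centred vase on the ring floor to within about a pixel. Forces while setting it down stayed around 4 N.
- **Bolt:** The turning torque stayed at or below 0.16 N m and fell to about zero in the notch. The largest force on the tool while turning was about 7 N.
- **Bolt position:** The wrist pictures put the nose at y ≈ -30.9 mm, just short of the -30.5 mm limit if taken at face value. The same reading before turning gave -35.8 mm, where the bolt is stated to be at -34.5 mm, so it reads 1.3 mm low. Corrected, the nose is at about -29.6 mm, a full 4.9 mm drop.
- **Disagreement:** The side camera showed only about 4 mm of travel. Its resolution is about 0.5 mm, and the reading did not change over the last 1.5° of turning or after release.
- **Other things on the bench:** I made no contact with them, and those in the last pictures looked unmoved. I did not measure each one.

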